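# Open the dish incubator's flap to the set index and hold it there

## Task

Slide the catch of the small bench incubator all the way back towards the incubator's front, clear of the flap, while the flap is still shut. Then swing the flap up by its handle until its pointer lines up with the middle of the index clip on the dial, and finish with the gripper holding the flap still there for inspection: the flap falls shut if let go. Leave the index clip as it is set and do not disturb the things standing around.

Things in the scene. Friction and masses are not known exactly. Their poses are not given: they have to be found in the camera images.
- incubator: White case fixed to the desk: 207 mm deep (own x from -131 to +75 mm), 200 mm wide, 75 mm high, dishes inside. Origin at desk height; x to its back, y to its left, z up; turned by up to 15 degrees. The flap covers x = -73 to +73 mm; the ledge in front of it carries, on the left, the dial (upright arc, radius 80 mm about the hinge axis, at x = -80 mm, facing front) and, on the right, the catch.
- flap (a joint): Angle of the flap in rad: 0 shut (level), growing as its right-hand free edge swings up; range 0 to 1.35. Its hinge lies along the incubator's x at the left edge. Weighs about 0.35 kg, needs 1 to 3 N at the handle; nearly no friction, falls shut when let go.
- flap_hinge (a point): Point on the flap's hinge axis, mid-depth of the flap, at incubator x 0, y +90 mm, z 83 mm; point axes turn with the flap (equal to the incubator's axes when shut).
- handle (a point): Middle of the flap's handle: black round bar, diameter 12 mm, 118 mm long, parallel to the hinge, on two thin rods 110 mm apart; it stands 58 mm beyond the flap's free edge and 24 mm above its upper face. With the flap shut it is 243 mm right of the hinge axis and 30 mm above it (113 mm above the desk), with free space below it down to the 24 mm high box. It turns with the flap.
- pointer_tip (a point): Tip of the black needle that is fixed to the flap's hinge shaft in front of the dial and runs out from the hinge axis, 78 mm long, parallel to the flap: level and pointing right when shut.
- index (a joint): Angle in rad at which the index clip is set on the dial, on the same scale as joint flap (0.5 to 1.0 here): the pointer points at the clip when joint flap equals it. The clip is a push-on block that stiffly stays where it is; it does not stop the flap.
- index_tip (a point): Inner tip of the index clip, a dark steel block, 18 mm long and 14 mm wide, clamped on the rim of the dial, 80 mm from the hinge axis; the y axis of this point points along the clip towards the hinge axis, as the y axis of point flap_hinge does along the flap.
- catch (a joint): How far the catch is slid back, m: near 0 its rod lies 18 to 22 mm over the flap's front edge and locks it; 0.030 fully back (end stop). It slides along the incubator's -x (towards its front), friction 1.5 N, and stays where it is left.
- catch_knob (a point): Top centre of the catch's upright black round knob, 14 mm in diameter, at incubator x -88 mm, y -50 mm when joint catch is 0; the grip is the upper 38 mm, its top 145 mm above the desk. Guide brackets 104 mm above the desk stand round the rod below it, so stay above those.
- cover_box: Bystander: white card box of cover glasses, 36x36x24 mm, on the desk by the handle end of the incubator, below the handle; origin at the centre of its underside.
- oil_bottle: Bystander: small brown glass bottle with black cap, 27 mm across, 62 mm high, on the desk in front of the incubator; origin at the centre of its underside.
- timer: Bystander: flat white bench timer, 66x70x18 mm, to the right on the desk; origin at the centre of its underside.
- mug: Bystander: white spotted mug, 78 mm across, 93 mm high, to the left on the desk; origin at the centre of its underside.
- eyepiece: Bystander: black spare eyepiece, 42 mm across, 53 mm high, to the right; origin at the centre of its underside.
- tally: Bystander: round tally counter, 58x73x26 mm, to the right; origin at the centre of its underside.
- slide_box: Bystander: grey closed slide box, 93x206x35 mm, to the left; origin at the centre of its underside.

How it is judged:
By the outcome, as a careful person would: the job done as asked, in the order asked, and still so for the second after the job is handed in, while the arm keeps its last pose, push and grip.
It also fails if it takes over 43 s, if anything falls off the work surface, if the arm or the gripper's body presses on something with over 40 N, if the wrist force passes 120 N, or if a joint passes its speed limit or range.

## Robot

A 6-joint arm with a two-finger parallel gripper is mounted at the origin on a cart in front of the work surface, level with it; the furniture and walls round the work are solid. World frame = base frame: x ahead of the robot, y to its left, z up, the work surface at z = 0. Lengths are in mm, angles in degrees, forces in N, time in s.
With the tool pointing down it reaches from about 300 to 750 mm from the base axis. Payload 8.5 kg.
Tool frame: the origin (TCP) lies midway between the tips of the shut fingers; the grasp point (between the pads) lies bot.grasp_offset behind it (bot.grasp_offset is the distance from the TCP to the grasp point, in mm); z points along the fingers, x is the direction in which the jaws open and shut, and the axes are right-handed (so a half turn about z gives the same grasp; the last joint's range is limited). The gripper opens to 88 mm and grips with 3 to 60 N. Pads are 18 mm wide; open, the fingers measure 123 mm over their backs; the gripper's body (75 mm by 187 mm) begins 45 mm behind the grasp point.
Start: joints at [-78.856, 21.807, 74.336, -0, 83.858, -12.336], TCP at [219.127, -504.444, 238.748] pointing down, gripper open.
Joint ranges: [-178.18, 178.18], [-50.72, 133.34], [12.68, 142.11], [-81.47, 261.47], [9.98, 163.14], [-165.26, 165.26]. Speed limits (degrees/s): [136.94, 136.94, 180, 180, 180, 180].

## Interface

Orientations are given as a 3x3 rotation matrix whose columns are the frame's x, y, z axes.
In Python, from rig import bot, optics, finder gives the robot as it stands.
- The arm moves only by the tool send_rows, never from a script. Its argument "plan" is a list of rows, each a list of 7 numbers: the shift along the tool's x, y, z in m, then the turn, a rotation vector about the tool's x, y, z in rad, then the finger opening in m, from 0 to 0.0881. In form: [[tx, ty, tz, wx, wy, wz, fingers], ...]. A call has 1 to 5 rows; each row shifts and turns the pose as measured when the row begins, along the tool's axes as they then stand; what a row does not reach is not made up. A row lasts 1/8 s, in which the tool goes at most 62.5 mm and 10.7 degrees, less where a joint would pass 70% of its speed; a pose out of reach is approached as far as the arm can. A call is refused whole if a number of a shift passes 0.0625 or a number of a turn 0.188, either way. A call with a gripper value outside its range is refused whole. The fingers move at their own pace and stop on an object; "squeeze" is the grip in N (left out, the last holds). Time passes only in rows, so rows that do not move let the fingers close. It gives the time, the measured TCP pose, the force and the opening at its end, in the units of the state.
- bot.get_state(): the state, without advancing time (a new reading comes with each control period).
- optics.grab_frame(name): name is "scene" or "top" or "wrist"; returns a dict with "pixels" (480x640x3 uint8, blue, green, red), "z_map" (480x640 float32, mm along the optical axis (not along the pixel's ray), 0 where there is no reading), "K" (3x3 intrinsics, pixels), "R" (3x3) and "t" (3): a world point X has camera coordinates R X + t. Camera axes: x right, y down, z forward; pixel columns grow to the right and rows downward; lengths in mm; the calibration is good to about 2 mm. A picture is of the moment at which its call begins.
- bot.hand_in(): hands the job in, once; it reports no verdict.
Trained networks look in a picture, given as the dict that the camera call returned (one of the last four; its "shot" number tells which), for a name from the list of things; names that differ only in an ending like _2 or _b are one class to them, and where a whole thing is asked for, a point or a joint stands for the part that bears it (a point fixed in the world has none). Each returns a list of dicts, best first, with "score" (0 to 1); they miss things now and then, are a little off and sometimes report something else, mostly with a low value. They report only what shows in the picture. A call takes as long as a camera call.
- finder.look_for(picture, label): "bbox" ([left, top, right, bottom] in pixels, round what is visible of it).
- finder.outline_of(picture, label): "mask" (480x640 bool, what is visible of it) and "bbox" ([left, top, right, bottom] in pixels, round what is visible of it).
The state is a dict: "time_s": time; "joint_positions": joint angles; "dq": joint speeds; "joint_efforts": joint torques, N m; "tcp_pos": TCP position; "tcp_rot": TCP orientation; "ft_force": force on the tool from outside, world axes, zero at the start; "moment": the same for the moment, N m; "grip_width": opening from 0.0 (shut) to 1.0 (fully open).
Only numpy, scipy, OpenCV 4.12 (cv2) and the standard library are available. Lean on these libraries where they do the work, as an engineer would, in place of code of your own. Each camera call takes 0.05 s, during which the arm holds its last target.

## Working session

There is one attempt and no reset: what is moved stays moved. The work goes in short steps, Python scripts to look and compute and a tool call to move; the robot and the scene stay as the last step left them, time stands still between calls to the robot, and variables do not carry over. Pictures are saved under pics/ and viewed, and the job is handed in when it is done.

Besides the shell and the picture viewer there is one more tool, called after "Emit:" by a JSON object that holds its "api" and its "payload". send_rows: Moves the arm, as the interface text tells. Its arguments: {"type":"object","properties":{"plan":{"type":"array","items":{"type":"array","items":{"type":"number"}}},"squeeze":{"type":"number"}},"required":["plan"]}

```bash
mkdir -p pics; ls
cat > h.py <<'E'
import numpy as np, cv2
from rig import bot, optics, finder
def save(f,n): cv2.imwrite('pics/%s.png'%n,f['pixels'])
def pt(f,u,v,d=None):
    d=f['z_map'][int(round(v)),int(round(u))] if d is None else d
    c=np.linalg.inv(f['K'])@np.array([u,v,1.])*d
    return f['R'].T@(c-f['t'])
def proj(f,X):
    c=f['R']@np.array(X,float)+f['t']; p=f['K']@c; return p[:2]/p[2]
def cloud(f,mask):
    v,u=np.nonzero(mask&(f['z_map']>0)); d=f['z_map'][v,u]
    c=(np.linalg.inv(f['K'])@np.stack([u,v,np.ones_like(u)]).astype(float))*d
    return (f['R'].T@(c-np.array(f['t'])[:,None])).T
E
python3 - <<'E'
from h import *
np.set_printoptions(precision=3,suppress=True)
print(bot.get_state(), bot.grasp_offset)
for n in ['scene','top','wrist']:
    f=optics.grab_frame(n); save(f,n+'0')
    print(n,f['K'].tolist(),f['R'],f['t'])
    for l in ['catch_knob','handle','pointer_tip','index_tip','incubator','flap','oil_bottle','cover_box']:
        r=finder.look_for(f,l)
        print(l,[(np.round(x['bbox']).tolist(),round(x['score'],2)) for x in r[:2]])
E
```

```text
pics
{'time_s': 0.0, 'joint_positions': array([-78.856,  21.841,  74.382,  -0.   ,  83.861, -12.338]), 'dq': array([-0.072, -0.098,  0.023,  0.025,  0.036,  0.041]), 'joint_efforts': array([ -0.   , -43.793, -22.456,   0.071,   0.035,  -0.   ]), 'tcp_pos': array([ 219.08 , -504.186,  238.159]), 'tcp_rot': array([[ 0.398, -0.917, -0.   ],
       [-0.917, -0.398,  0.001],
       [-0.001, -0.   , -1.   ]]), 'ft_force': array([0.346, 1.087, 0.068]), 'moment': array([ 0.054, -0.003, -0.028]), 'grip_width': 1.0023032279560395} 18.700000000000003
scene [[463.7245320694492, 0.0, 318.9249319151474], [0.0, 463.7245320694492, 239.51008670858553], [0.0, 0.0, 1.0]] [[ 0.805 -0.594 -0.023]
 [-0.396 -0.507 -0.766]
 [ 0.443  0.625 -0.642]] [-461.113  235.39  1136.048]
catch_knob []
handle [([327.0, 196.0, 333.0, 203.0], 0.44)]
pointer_tip []
index_tip []
incubator [([283.0, 194.0, 334.0, 251.0], 0.5)]
flap []
oil_bottle []
cover_box []
top [[514.3708398991656, 0.0, 320.54883079777767], [0.0, 514.3708398991656, 232.51418301404684], [0.0, 0.0, 1.0]] [[ 0.002 -1.    -0.002]
 [-0.99  -0.002 -0.138]
 [ 0.138  0.002 -0.99 ]] [ -45.57   544.853 1360.87 ]
catch_knob [([303.0, 238.0, 316.0, 260.0], 0.63)]
handle [([257.0, 184.0, 362.0, 252.0], 0.76)]
pointer_tip [([256.0, 186.0, 362.0, 252.0], 0.78), ([306.0, 252.0, 313.0, 255.0], 0.64)]
index_tip [([410.0, 263.0, 442.0, 294.0], 0.72), ([270.0, 239.0, 280.0, 247.0], 0.5)]
incubator [([253.0, 187.0, 363.0, 276.0], 0.9)]
flap []
oil_bottle [([286.0, 277.0, 291.0, 282.0], 0.49)]
cover_box [([350.0, 226.0, 367.0, 240.0], 0.61)]
wrist [[382.3465388834747, 0.0, 309.3880123562928], [0.0, 382.3465388834747, 246.64139791850465], [0.0, 0.0, 1.0]] [[ 0.398 -0.918 -0.001]
 [-0.879 -0.381  0.286]
 [-0.263 -0.113 -0.958]] [-549.289  -39.341  390.909]
catch_knob []
handle []
pointer_tip []
index_tip []
incubator []
flap []
oil_bottle []
cover_box []
```

View pics/scene0.png

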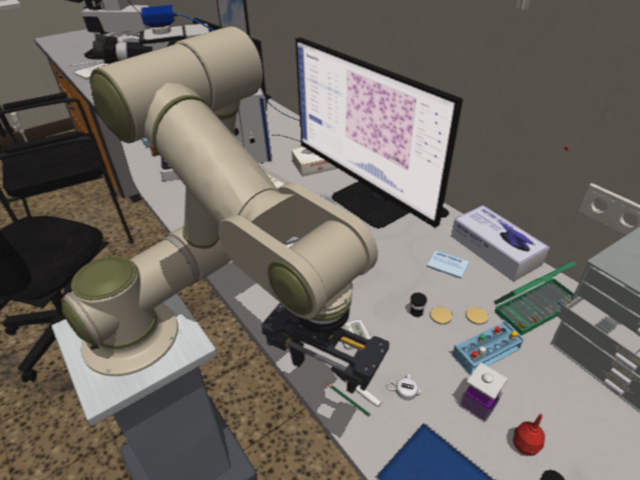

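View pics/top0.png

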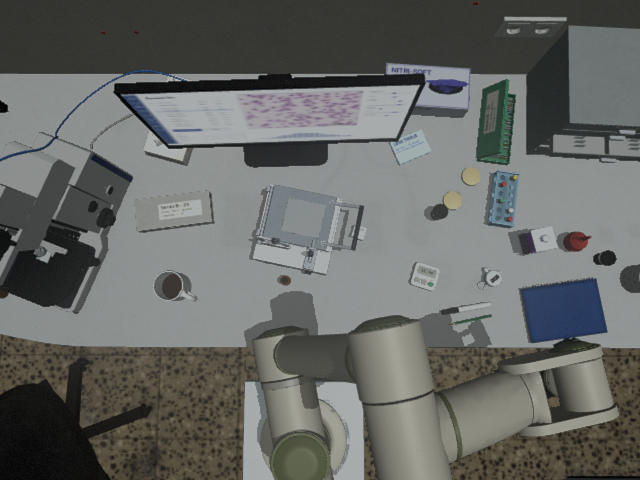

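View pics/wrist0.png

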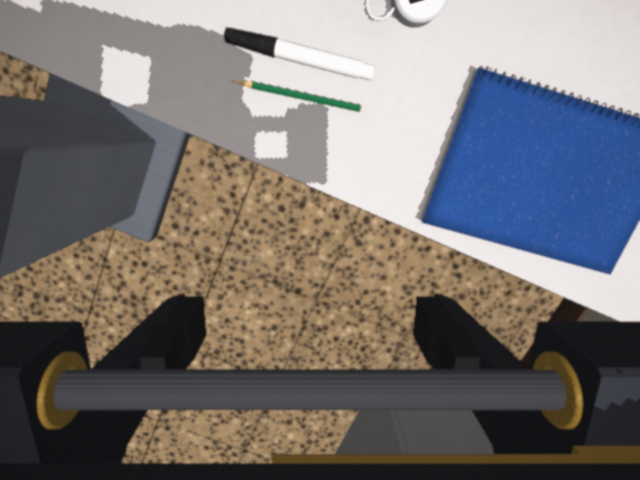

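The top view shows the incubator at about (253-363, 187-276), the knob near (308,250), and the handle bar at about (360,228). Next I'll zoom in and fit its pose.

Run:
```python
from h import *
np.set_printoptions(precision=1,suppress=True)
f=optics.grab_frame('top')
c=f['pixels'][175:300,235:385]
cv2.imwrite('pics/topz.png',cv2.resize(c,None,fx=5,fy=4.8,interpolation=cv2.INTER_CUBIC)) if 0 else cv2.imwrite('pics/topz.png',cv2.resize(c,None,fx=4.8,fy=4.8,interpolation=cv2.INTER_CUBIC))
P=cloud(f,np.ones((480,640),bool))
m=(P[:,0]>330)&(P[:,0]<720)&(P[:,1]<200)&(P[:,1]>-150)
P=P[m]
for lo,hi in [(55,72),(72,80),(80,95),(95,120),(120,160)]:
    q=P[(P[:,2]>lo)&(P[:,2]<hi)]
    if len(q): print(lo,hi,len(q),q.min(0),q.max(0),q.mean(0))
q=P[(P[:,2]>66)&(P[:,2]<100)]
print(cv2.minAreaRect(q[:,:2].astype(np.float32)))
print(np.histogram(P[:,2],bins=np.arange(-5,160,5)))
q=P[P[:,2]>135]; print(q)
for l in ['catch_knob','handle','oil_bottle','cover_box']:
    r=finder.outline_of(f,l)
    for x in r[:1]:
        q=cloud(f,x['mask']); print(l,x['bbox'],np.median(q,0),q.max(0))
```

```text
55 72 327 [409.4 -99.   55.5] [672.5 133.8  72. ] [483.   29.5  69.1]
72 80 1175 [432.7 -98.9  72. ] [671.2 133.5  79.9] [489.5  31.8  75.4]
80 95 4055 [ 437.7 -106.    80. ] [666.4 127.1  95. ] [572.9  11.7  88.7]
95 120 452 [ 441.1 -149.    95. ] [655.4 113.  120. ] [541.2 -79.6 107. ]
120 160 114 [ 473.  -148.2  120. ] [602.7 114.  159.8] [509.7  -3.  139.6]
((528.8313598632812, 13.20684814453125), (227.79733276367188, 248.59239196777344), 77.46519470214844)
(array([5226, 4748,  440,   11,   11,   39,   27,    6,   23,   31,   38,
         17,   14,   28,   85,  730,  645,  482, 2173, 1400,  140,   69,
         43,   72,  128,   35,    7,    4,    7,   13,   13,    6]), array([ -5,   0,   5,  10,  15,  20,  25,  30,  35,  40,  45,  50,  55,
        60,  65,  70,  75,  80,  85,  90,  95, 100, 105, 110, 115, 120,
       125, 130, 135, 140, 145, 150, 155]))
[[ 520.   114.   151.1]
 [ 519.1  110.6  158.2]
 [ 518.2  107.3  164.8]
 [ 518.5  105.   163. ]
 [ 519.   103.1  158.8]
 [ 517.3  113.7  152.5]
 [ 517.   110.9  155.1]
 [ 516.   107.5  163. ]
 [ 515.8  104.9  164. ]
 [ 516.5  103.
[... 3237 characters left out ...]
28.4  647.1]
 [ 330.4 -129.4  651.4]
 [ 330.4 -130.8  652.4]
 [ 330.4 -132.3  651.5]
 [ 330.6 -133.1  657.8]
 [ 330.5 -134.8  655.5]
 [ 330.6 -135.9  659.1]
 [ 330.5 -137.6  657.1]
 [ 330.6 -139.   657.3]
 [ 330.6 -140.5  657.3]
 [ 330.7 -141.5  661. ]
 [ 330.7 -142.8  662.4]
 [ 330.6 -144.7  659.1]
 [ 330.6 -146.2  658.5]
 [ 330.7 -147.5  660.3]
 [ 330.6 -149.2  658.4]]
catch_knob [305.5, 241.7, 319.1, 257.7] [480.5 -20.4 104.6] [515.1 -14.7 151.1]
handle [256.3, 185.6, 362.4, 251.1] [575.3  -0.6  89.5] [662.6 119.1 127.6]
oil_bottle [430.7, 202.9, 448.5, 220.7] [ 601.4 -365.6   49.8] [ 636.2 -347.3   58.6]
cover_box [350.2, 226.6, 365.7, 239.5] [ 546.  -153.4   22.6] [ 569.3 -127.7  119.7]
```

View pics/topz.png

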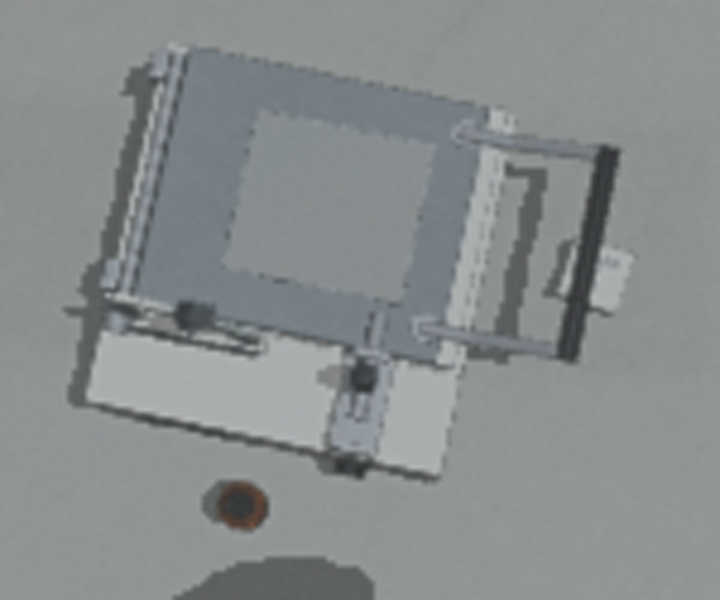

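The flap is shut. The knob shows at zoom (363,372), the handle bar runs (607,148)-(570,358), the clip is at (195,315), and the box sits under the handle. I'll fit the pose with the known geometry.

```bash
cat >> h.py <<'E'
from scipy.optimize import least_squares
def i2w(p,X):
    c,s=np.cos(p[2]),np.sin(p[2]); X=np.atleast_2d(np.array(X,float))
    return np.stack([p[0]+c*X[:,0]-s*X[:,1],p[1]+s*X[:,0]+c*X[:,1],X[:,2]],1)
E
python3 - <<'E'
from h import *
np.set_printoptions(precision=1,suppress=True)
f=optics.grab_frame('top')
obs=[((607,148),(59,-153,119)),((571,358),(-59,-153,119)),((85,403),(-131,100,75)),((440,478),(-131,-100,75)),((363,372),(-88,-50,143))]
uv=np.array([[235+(a+.5)/4.8-.5,175+(b+.5)/4.8-.5] for (a,b),_ in obs]); X=[x for _,x in obs]
fun=lambda p:(np.array([proj(f,w) for w in i2w(p,X)])-uv).ravel()
r=least_squares(fun,[560,15,-.2]); print(r.x,np.degrees(r.x[2]),r.fun.reshape(-1,2))
p=r.x
print('knob',i2w(p,[-88,-50,145]),'handle',i2w(p,[0,-153,113]),'hinge',i2w(p,[0,90,83]))
# index candidates
for a in np.arange(.5,1.05,.1):
    u=proj(f,i2w(p,[-80,90-89*np.cos(a),83+89*np.sin(a)])[0]); print(a,(u-[235,175])*4.8)
E
```

```text
[578.   11.6  -0.2] -11.471220029389952 [[ 0.5 -0.4]
 [-0.8  0.5]
 [-0.4  0.3]
 [ 0.3  0. ]
 [ 0.4 -0.4]]
knob [[481.8 -19.9 145. ]] handle [[ 547.5 -138.3  113. ]] hinge [[595.9  99.8  83. ]]
0.5 [252.3 333.4]
0.6 [242.7 329.9]
0.7 [231.7 326.3]
0.7999999999999999 [219.4 322.5]
0.8999999999999999 [205.9 318.6]
0.9999999999999999 [191.4 314.6]
```

```bash
cat >> h.py <<'E'
from scipy.spatial.transform import Rotation as Ro
P0=np.array([578.0,11.6,np.radians(-11.47)])
def down(yaw,tilt=0.):
    # tool down, x at world yaw (deg)
    c,s=np.cos(np.radians(yaw)),np.sin(np.radians(yaw))
    return np.array([[c,s,0],[s,-c,0],[0,0,-1.]])
def plan(pos,R,n=None,fing=.088,smax=.06,wmax=.185):
    s=bot.get_state(); p=np.array(s['tcp_pos']);Q=np.array(s['tcp_rot'])
    w=Ro.from_matrix(Q.T@R).as_rotvec(); d=np.array(pos)-p
    N=n or int(max(1,np.ceil(np.linalg.norm(d)/1000/smax),np.ceil(np.linalg.norm(w)/wmax)))
    print('dist',np.round(d,1),'rot',np.round(np.degrees(w),1),'N',N)
    out=[]
    for i in range(N):
        dt=Q.T@d/N/1000
        out.append([round(float(x),4) for x in dt]+[round(float(x),3) for x in w/N]+[fing])
        Q=Q@Ro.from_rotvec(w/N).as_matrix()
    for i in range(0,N,5): print(out[i:i+5])
def st():
    s=bot.get_state(); print('t',s['time_s'],'tcp',np.round(s['tcp_pos'],1),'F',np.round(s['ft_force'],1),'grip',round(s['grip_width']*88.1,1),'j',np.round(s['joint_positions'],1))
E
python3 - <<'E'
from h import *
st()
plan([440,5,255],down(78.5))
E
```

```text
t 1.65 tcp [ 219.1 -504.5  238.8] F [0.4 0.3 0.2] grip 87.6 j [-78.9  21.8  74.3   0.   83.9 -12.3]
dist [220.9 509.5  16.2] rot [  -0.   -0. -145.] N 14
[[-0.0271, -0.029, -0.0012, -0.0, -0.0, -0.181, 0.088], [-0.0214, -0.0334, -0.0012, -0.0, -0.0, -0.181, 0.088], [-0.0151, -0.0367, -0.0012, -0.0, -0.0, -0.181, 0.088], [-0.0082, -0.0388, -0.0012, -0.0, -0.0, -0.181, 0.088], [-0.0011, -0.0396, -0.0012, -0.0, -0.0, -0.181, 0.088]]
[[0.006, -0.0392, -0.0012, -0.0, -0.0, -0.181, 0.088], [0.013, -0.0375, -0.0012, -0.0, -0.0, -0.181, 0.088], [0.0195, -0.0345, -0.0012, -0.0, -0.0, -0.181, 0.088], [0.0254, -0.0305, -0.0012, -0.0, -0.0, -0.181, 0.088], [0.0304, -0.0254, -0.0012, -0.0, -0.0, -0.181, 0.088]]
[[0.0345, -0.0195, -0.0012, -0.0, -0.0, -0.181, 0.088], [0.0375, -0.013, -0.0012, -0.0, -0.0, -0.181, 0.088], [0.0392, -0.0061, -0.0012, -0.0, -0.0, -0.181, 0.088], [0.0396, 0.0011, -0.0012, -0.0, -0.0, -0.181, 0.088]]
```

Emit:
{"api": "send_rows", "payload": {"plan": [[-0.027, -0.029, -0.001, 0, 0, -0.181, 0.088], [-0.021, -0.033, -0.001, 0, 0, -0.181, 0.088], [-0.015, -0.037, -0.001, 0, 0, -0.181, 0.088], [-0.008, -0.039, -0.001, 0, 0, -0.181, 0.088], [-0.001, -0.04, -0.001, 0, 0, -0.181, 0.088]]}}

```text
time_s: 2.28
tcp_pos: [298.1, -318.6, 243.2]
tcp_rot: [[0.973, -0.229, 0.0], [-0.229, -0.973, -0.0], [0.0, 0.0, -1.0]]
ft_force: [0.4, 0.5, 0.2]
grip_width: 0.999
```

Emit:
{"api": "send_rows", "payload": {"plan": [[0.006, -0.039, -0.001, 0, 0, -0.181, 0.088], [0.013, -0.037, -0.001, 0, 0, -0.181, 0.088], [0.019, -0.034, -0.001, 0, 0, -0.181, 0.088], [0.025, -0.03, -0.001, 0, 0, -0.181, 0.088], [0.03, -0.025, -0.001, 0, 0, -0.181, 0.088]]}}

```text
time_s: 2.9
tcp_pos: [370.8, -130.1, 249.1]
tcp_rot: [[0.763, 0.647, 0.002], [0.647, -0.763, -0.002], [0.001, 0.003, -1.0]]
ft_force: [0.5, -0.2, -0.3]
grip_width: 0.998
```

Run:
```python
from h import *
st()
plan([440,5,255],down(78.5))
```

```text
t 2.9 tcp [ 370.8 -130.1  249.1] F [ 0.5 -0.2 -0.3] grip 87.9 j [-36.7   5.2  95.4  -0.   79.2 -77. ]
dist [ 69.2 135.1   5.9] rot [  0.2   0.  -38.2] N 4
[[0.035, -0.0146, -0.0015, 0.001, 0.0, -0.167, 0.088], [0.037, -0.0085, -0.0015, 0.001, 0.0, -0.167, 0.088], [0.0379, -0.0023, -0.0015, 0.001, 0.0, -0.167, 0.088], [0.0377, 0.004, -0.0015, 0.001, 0.0, -0.167, 0.088]]
```

Emit:
{"api": "send_rows", "payload": {"plan": [[0.035, -0.015, -0.0015, 0.001, 0, -0.167, 0.05], [0.037, -0.0085, -0.0015, 0.001, 0, -0.167, 0.05], [0.038, -0.002, -0.0015, 0.001, 0, -0.167, 0.05], [0.038, 0.004, -0.0015, 0.001, 0, -0.167, 0.05], [0, 0, 0, 0, 0, 0, 0.05]]}}

```text
time_s: 3.52
tcp_pos: [440.9, 12.8, 256.1]
tcp_rot: [[0.172, 0.985, 0.001], [0.985, -0.172, -0.001], [-0.0, 0.001, -1.0]]
ft_force: [-0.3, -0.3, -0.3]
grip_width: 0.568
```

Run:
```python
from h import *
np.set_printoptions(precision=1,suppress=True)
st()
f=optics.grab_frame('wrist'); save(f,'w1')
for l in ['catch_knob','pointer_tip','index_tip','handle']:
    for x in finder.outline_of(f,l)[:2]:
        q=cloud(f,x['mask']); print(l,round(x['score'],2),np.round(x['bbox']),np.median(q,0) if len(q) else 0)
for n,X in [('knob',(-88,-50,145)),('hl',(59,-153,113)),('hr',(-59,-153,113)),('hinge',(-80,90,83)),('fl',(-131,100,75)),('fr',(-131,-100,75))]:
    print(n,proj(f,i2w(P0,X)[0]))
```

```text
t 3.525 tcp [440.9  12.8 256.1] F [-0.3 -0.3 -0.3] grip 50.1 j [-13.8  10.   88.4  -0.   81.6 -93.9]
catch_knob 0.86 [268. 255. 288. 323.] [476.7 -18.1 120.9]
pointer_tip 0.9 [149. 275. 446. 432.] [551.3  -1.1  90.1]
handle 0.71 [150. 274. 447. 434.] [551.1  -1.1  90.1]
knob [274.9 302.7]
hl [166.3 430.7]
hr [154.8 315.1]
hinge [436.4 285.1]
fl [451.9 228.2]
fr [224.8 222.3]
```

View pics/w1.png

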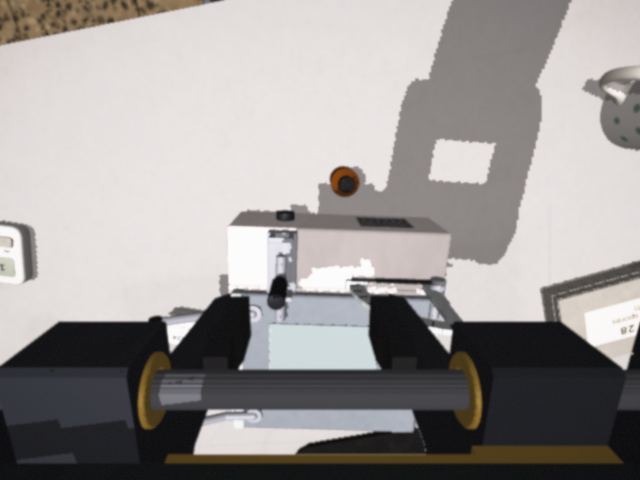

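Run:
```python
from h import *
np.set_printoptions(precision=1,suppress=True)
f=optics.grab_frame('wrist')
c=f['pixels'][205:335,220:460]
cv2.imwrite('pics/w1z.png',cv2.resize(c,None,fx=3.3,fy=3.3,interpolation=cv2.INTER_CUBIC))
q=cloud(f,finder.outline_of(f,'catch_knob')[0]['mask'])
t=q[q[:,2]>138]; print(len(t),t.mean(0),t.min(0),t.max(0))
```

```text
310 [479.6 -18.6 144.4] [473.9 -25.9 138.1] [487.2 -12.3 147.2]
```

View pics/w1z.png

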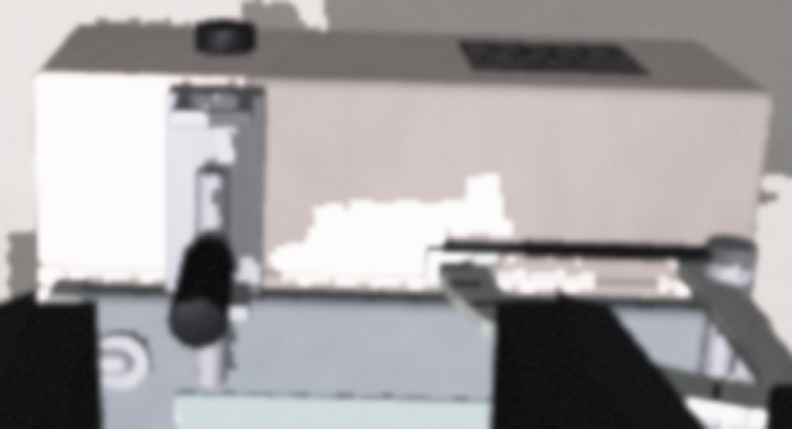

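Run:
```python
from h import *
plan([480.2,-19,250],down(78.5),n=2,fing=.044)
```

```text
dist [ 39.9 -29.5  -6.1] rot [0.1 0.  1.3] N 2
[[-0.011, 0.0223, 0.0031, 0.0, 0.0, 0.011, 0.044], [-0.0107, 0.0224, 0.0031, 0.0, 0.0, 0.011, 0.044]]
```

Emit:
{"api": "send_rows", "payload": {"plan": [[-0.011, 0.022, 0.003, 0, 0, 0.011, 0.044], [-0.011, 0.0225, 0.003, 0, 0, 0.011, 0.044], [0, 0, 0, 0, 0, 0, 0.044]]}}

```text
time_s: 4.25
tcp_pos: [480.3, -21.6, 250.3]
tcp_rot: [[0.204, 0.979, 0.001], [0.979, -0.204, -0.001], [-0.001, 0.001, -1.0]]
ft_force: [0.4, 0.7, -0.3]
grip_width: 0.499
```

Run:
```python
from h import *
st(); plan([480.2,-19,150],down(78.5),n=2,fing=.044)
```

```text
t 4.25 tcp [480.3 -21.6 250.3] F [ 0.4  0.7 -0.3] grip 43.9 j [-16.7  14.3  83.6  -0.   82.  -94.9]
dist [-1.000e-01  2.600e+00 -1.003e+02] rot [ 0.1  0.  -0.3] N 2
[[0.0013, -0.0004, 0.0502, 0.001, 0.0, -0.002, 0.044], [0.0013, -0.0003, 0.0502, 0.001, 0.0, -0.002, 0.044]]
```

Emit:
{"api": "send_rows", "payload": {"plan": [[0.0013, 0, 0.05, 0, 0, -0.002, 0.044], [0.0013, 0, 0.05, 0, 0, -0.002, 0.044], [0, 0, 0.02, 0, 0, 0, 0.044], [0, 0, 0.011, 0, 0, 0, 0.044], [0, 0, 0, 0, 0, 0, 0.044]]}}

```text
time_s: 4.88
tcp_pos: [479.0, -18.7, 117.9]
tcp_rot: [[0.202, 0.979, 0.004], [0.979, -0.202, -0.002], [-0.001, 0.004, -1.0]]
ft_force: [0.2, -0.3, 0.6]
grip_width: 0.496
```

Run:
```python
from h import *
st(); f=optics.grab_frame('wrist'); save(f,'w2')
```

```text
t 4.875 tcp [479.  -18.7 117.9] F [ 0.2 -0.3  0.6] grip 43.7 j [-16.4  22.4  96.2  -0.   61.1 -94.8]
```

View pics/w2.png

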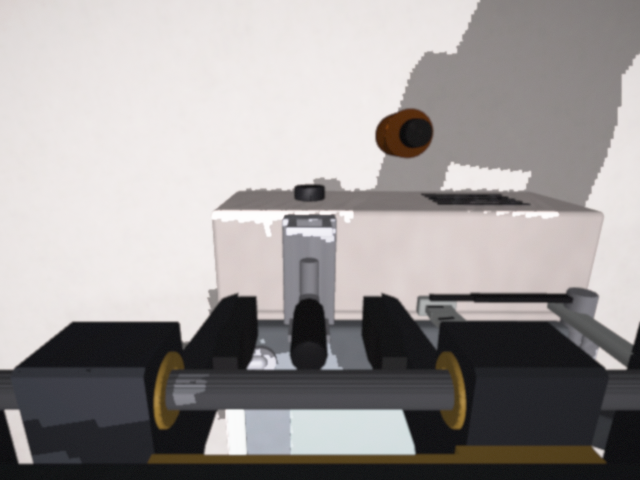

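The knob top, at about (310,352), is centred between the fingers. Closing on it.

Emit:
{"api": "send_rows", "payload": {"plan": [[0, 0, 0, 0, 0, 0, 0.005], [0, 0, 0, 0, 0, 0, 0.005], [0, 0, 0, 0, 0, 0, 0.005], [0, 0, 0, 0, 0, 0, 0.005]], "squeeze": 20}}

```text
time_s: 5.42
tcp_pos: [480.1, -19.2, 120.6]
tcp_rot: [[0.202, 0.979, 0.009], [0.979, -0.202, -0.004], [-0.002, 0.01, -1.0]]
ft_force: [-0.6, -2.5, -1.9]
grip_width: 0.154
```

Run:
```python
from h import *
st()
```

```text
t 5.425 tcp [480.1 -19.2 120.6] F [-0.6 -2.5 -1.9] grip 13.6 j [-16.4  22.2  96.   -0.1  61.2 -94.8]
```

Emit:
{"api": "send_rows", "payload": {"plan": [[0, -0.007, 0, 0, 0, 0, 0.005], [0, -0.007, 0, 0, 0, 0, 0.005], [0, -0.007, 0, 0, 0, 0, 0.005], [0, -0.006, 0, 0, 0, 0, 0.005]]}}

```text
time_s: 5.92
tcp_pos: [453.7, -13.8, 120.7]
tcp_rot: [[0.202, 0.979, 0.015], [0.979, -0.202, -0.004], [-0.001, 0.015, -1.0]]
ft_force: [22.5, -3.4, -16.7]
grip_width: 0.154
```

Emit:
{"api": "send_rows", "payload": {"plan": [[0, -0.004, 0, 0, 0, 0, 0.005], [0, -0.003, 0, 0, 0, 0, 0.005], [0, -0.003, 0, 0, 0, 0, 0.005]]}}

```text
time_s: 6.3
tcp_pos: [453.1, -13.7, 120.9]
tcp_rot: [[0.204, 0.978, 0.04], [0.979, -0.204, -0.008], [0.0, 0.041, -0.999]]
ft_force: [19.7, -1.4, -16.3]
grip_width: 0.148
```

Emit:
{"api": "send_rows", "payload": {"plan": [[0, 0, 0, 0, 0, 0, 0.044], [0, 0, 0, 0, 0, 0, 0.044], [0, 0, 0, 0, 0, 0, 0.044]]}}

```text
time_s: 6.68
tcp_pos: [451.8, -13.2, 120.7]
tcp_rot: [[0.204, 0.978, 0.038], [0.979, -0.204, -0.007], [0.0, 0.038, -0.999]]
ft_force: [-0.1, -0.1, -0.4]
grip_width: 0.469
```

Run:
```python
from h import *
st(); f=optics.grab_frame('wrist'); save(f,'w3')
q=cloud(f,finder.outline_of(f,'catch_knob')[0]['mask'])
t=q[q[:,2]>138]; print(len(t),t.mean(0),t.min(0),t.max(0))
plan([452,-13.5,215],down(78.5),fing=.044)
```

```text
t 6.675 tcp [451.8 -13.2 120.7] F [-0.1 -0.1 -0.4] grip 41.3 j [-16.9  19.2 101.3   0.3  57.3 -95.2]
1158 [453.04034814 -13.55422978 144.22536988] [448.07241461 -20.77521443 138.01090255] [460.55918654  -7.20302855 147.14587894]
dist [ 0.  -0.2 94.3] rot [ 2.2 -0.  -0.3] N 2
[[-0.0001, 0.0019, -0.0471, 0.019, -0.0, -0.003, 0.044], [-0.0001, 0.001, -0.0471, 0.019, -0.0, -0.003, 0.044]]
```

View pics/w3.png

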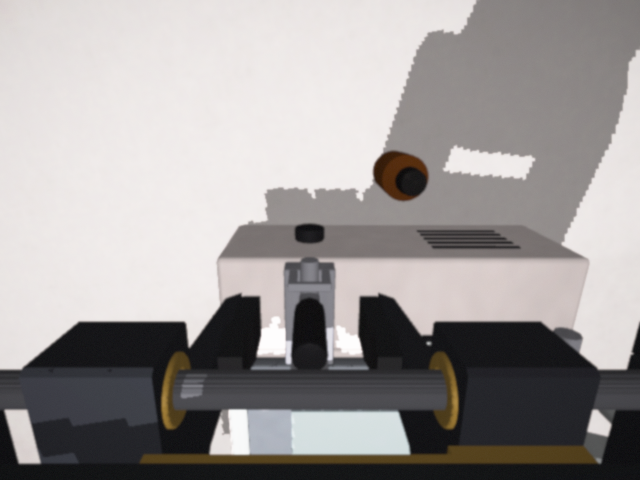

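The catch moved 27 mm, then stood against about 20 N, so it's at the stop. The knob is at 453.0, against 452.4 predicted for fully back. Next is the handle.

Emit:
{"api": "send_rows", "payload": {"plan": [[0, 0.002, -0.047, 0.019, 0, -0.003, 0.044], [0, 0.001, -0.047, 0.019, 0, -0.003, 0.044]]}}

```text
time_s: 7.02
tcp_pos: [450.4, -12.9, 214.6]
tcp_rot: [[0.198, 0.98, -0.008], [0.98, -0.198, 0.003], [0.001, -0.008, -1.0]]
ft_force: [-0.2, -0.6, -0.1]
grip_width: 0.499
```

Run:
```python
from h import *
st(); plan([546.5,-137.5,205],down(78.5),fing=.034)
```

```text
t 7.025 tcp [450.4 -12.9 214.6] F [-0.2 -0.6 -0.1] grip 44.0 j [-16.8  13.3  91.3   0.   75.9 -95.3]
dist [  96.1 -124.6   -9.6] rot [-0.5 -0.1  0.1] N 3
[[-0.0344, 0.0397, 0.0028, -0.003, -0.0, 0.0, 0.034], [-0.0343, 0.0397, 0.0029, -0.003, -0.0, 0.0, 0.034], [-0.0343, 0.0397, 0.0031, -0.003, -0.0, 0.0, 0.034]]
```

Emit:
{"api": "send_rows", "payload": {"plan": [[-0.0345, 0.04, 0.003, -0.003, 0, 0, 0.034], [-0.0345, 0.04, 0.003, -0.003, 0, 0, 0.034], [-0.0345, 0.0395, 0.003, -0.003, 0, 0, 0.034], [0, 0, 0, 0, 0, 0, 0.034]]}}

```text
time_s: 7.52
tcp_pos: [550.4, -141.4, 209.0]
tcp_rot: [[0.197, 0.98, 0.008], [0.98, -0.197, -0.001], [0.0, 0.008, -1.0]]
ft_force: [-0.1, 0.1, 0.2]
grip_width: 0.388
```

Run:
```python
from h import *
np.set_printoptions(precision=1,suppress=True)
st(); f=optics.grab_frame('wrist'); save(f,'w4')
P=cloud(f,np.ones((480,640),bool))
q=P[(P[:,2]>108)&(P[:,2]<124)&(P[:,1]<-110)&(P[:,1]>-165)&(P[:,0]>480)&(P[:,0]<620)]
print(len(q),q.mean(0),q.min(0),q.max(0))
vx,vy,x0,y0=cv2.fitLine(q[:,:2].astype(np.float32),cv2.DIST_HUBER,0,.01,.01).ravel(); print(np.degrees(np.arctan2(vy,vx)),x0,y0, 'y at x=546.5', y0+(546.5-x0)*vy/vx)
for l in ['index_tip','pointer_tip']:
    for x in finder.outline_of(f,l)[:3]:
        c=cloud(f,x['mask']); print(l,x['score'],x['bbox'],np.median(c,0) if len(c) else 0)
plan([546.5,-137.5,94.3],down(78.5),n=3,fing=.034)
```

```text
t 7.525 tcp [ 550.4 -141.4  209. ] F [-0.1  0.1  0.2] grip 34.2 j [ -26.4   24.7   74.7    0.1   80.2 -105.1]
3659 [ 546.1 -136.4  117.3] [ 491.3 -156.2  108. ] [ 610.6 -110.1  121.8]
-11.233734 545.411 -137.1927 y at x=546.5 -137.409
pointer_tip 0.69 [300.9, 108.7, 639.3, 332.9] [567.8  -3.8  90.4]
pointer_tip 0.33 [17.4, 78.7, 112.1, 167.3] [ 430.  -326.    16.5]
dist [  -2.4    0.8 -115.7] rot [ 0.5 -0.   0.3] N 3
[[0.0001, -0.0012, 0.0386, 0.003, -0.0, 0.002, 0.034], [0.0001, -0.001, 0.0386, 0.003, -0.0, 0.002, 0.034], [0.0001, -0.0009, 0.0386, 0.003, -0.0, 0.002, 0.034]]
```

View pics/w4.png

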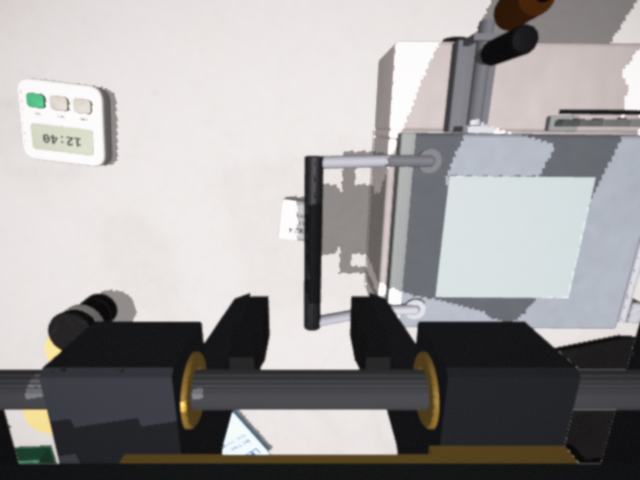

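Run:
```python
from h import *
im=cv2.imread('pics/w4.png'); cv2.imwrite('pics/w4z.png',cv2.resize(im[10:160,390:560],None,fx=4,fy=4,interpolation=cv2.INTER_CUBIC))
```

```text
(no output)
```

View pics/w4z.png

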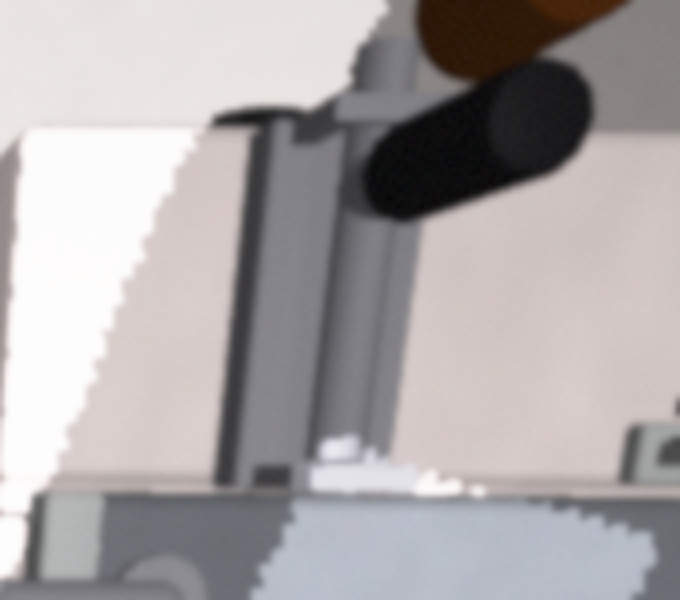

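The knob rests against the front bracket, and the rod end no longer lies over the flap. Descending on the handle.

Emit:
{"api": "send_rows", "payload": {"plan": [[0, -0.001, 0.039, 0.003, 0, 0.002, 0.034], [0, -0.001, 0.039, 0.003, 0, 0.002, 0.034], [0, -0.001, 0.03, 0.003, 0, 0.002, 0.034], [0, 0, 0.006, 0, 0, 0, 0.034]]}}

```text
time_s: 8.18
tcp_pos: [545.0, -133.2, 96.3]
tcp_rot: [[0.195, 0.981, 0.002], [0.981, -0.195, -0.001], [-0.0, 0.003, -1.0]]
ft_force: [0.2, -0.3, -0.7]
grip_width: 0.388
```

Run:
```python
from h import *
st(); plan([546.5,-137.5,94.3],down(78.5),n=1,fing=.034)
```

```text
t 8.175 tcp [ 545.  -133.2   96.3] F [ 0.2 -0.3 -0.7] grip 34.2 j [ -25.8   30.9   84.7    0.    64.3 -104.6]
dist [ 1.5 -4.3 -2. ] rot [0.1 0.  0.3] N 1
[[-0.0039, 0.0023, 0.002, 0.003, 0.0, 0.004, 0.034]]
```

Emit:
{"api": "send_rows", "payload": {"plan": [[-0.004, 0.002, 0.002, 0, 0, 0, 0.034], [0, 0, 0, 0, 0, 0, 0.034]]}}

```text
time_s: 8.43
tcp_pos: [546.7, -137.2, 96.4]
tcp_rot: [[0.194, 0.981, 0.005], [0.981, -0.194, -0.002], [-0.001, 0.005, -1.0]]
ft_force: [-0.1, 0.5, -0.1]
grip_width: 0.388
```

Emit:
{"api": "send_rows", "payload": {"plan": [[0, 0, 0, 0, 0, 0, 0.004], [0, 0, 0, 0, 0, 0, 0.004], [0, 0, 0, 0, 0, 0, 0.004], [0, 0, 0, 0, 0, 0, 0.004]], "squeeze": 20}}

```text
time_s: 8.93
tcp_pos: [547.1, -138.6, 98.4]
tcp_rot: [[0.194, 0.981, 0.008], [0.981, -0.194, -0.005], [-0.004, 0.008, -1.0]]
ft_force: [0.5, 1.9, -1.8]
grip_width: 0.123
```

Run:
```python
from h import *
st(); f=optics.grab_frame('wrist'); save(f,'w5')
```

```text
t 8.925 tcp [ 547.1 -138.6   98.4] F [ 0.5  1.9 -1.8] grip 10.9 j [-2.62e+01  3.09e+01  8.42e+01 -1.00e-01  6.43e+01 -1.05e+02]
```

View pics/w5.png

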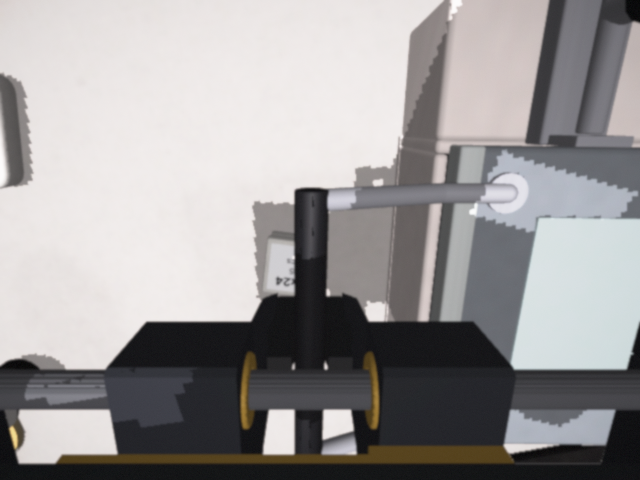

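The bar is gripped near mid-length at (311,360), reading 10.9 mm. Now the arc.

```bash
cat >> h.py <<'E'
T0=np.array([547.1,-138.6,98.4]); RB=np.hypot(243,30); B0=np.arctan2(30,243)
YI=np.array([-np.sin(P0[2]),np.cos(P0[2]),0]) # incubator y
def arcpos(a): return T0+YI*(RB*np.cos(B0)-RB*np.cos(a+B0))+np.array([0,0,1])*RB*(np.sin(a+B0)-np.sin(B0))
def curang():
    p=bot.get_state()['tcp_pos']; d=np.array(p)-T0
    y=d@YI-RB*np.cos(B0); z=d[2]+RB*np.sin(B0)
    return np.arctan2(z,-y)-B0, np.hypot(y,z)-RB
def arcplan(a1,n,fing=.004):
    a0,e=curang(); print('ang',round(a0,4),'rad err',round(e,2))
    s=bot.get_state(); Q=np.array(s['tcp_rot']); w=Ro.from_matrix(Q.T@down(78.5)).as_rotvec()/n
    prev=np.array(s['tcp_pos']); out=[]
    for k in range(1,n+1):
        q=arcpos(a0+(a1-a0)*k/n); out.append([round(float(x),4) for x in Q.T@(q-prev)/1000]+[round(float(x),3) for x in w]+[fing]); prev=q
    print(out)
E
python3 - <<'E'
from h import *
arcplan(.3,5)
E
```

```text
ang -0.0001 rad err -0.01
[[0.0022, 0.0001, -0.0145, 0.002, 0.001, 0.001, 0.004], [0.0031, 0.0001, -0.0144, 0.002, 0.001, 0.001, 0.004], [0.0039, 0.0001, -0.0142, 0.002, 0.001, 0.001, 0.004], [0.0048, 0.0001, -0.0139, 0.002, 0.001, 0.001, 0.004], [0.0056, 0.0001, -0.0136, 0.002, 0.001, 0.001, 0.004]]
```

Emit:
{"api": "send_rows", "payload": {"plan": [[0.002, 0, -0.0145, 0, 0, 0, 0.004], [0.003, 0, -0.0145, 0, 0, 0, 0.004], [0.004, 0, -0.014, 0, 0, 0, 0.004], [0.005, 0, -0.014, 0, 0, 0, 0.004], [0.0055, 0, -0.0135, 0, 0, 0, 0.004]], "squeeze": 25}}

```text
time_s: 9.6
tcp_pos: [551.4, -117.6, 174.0]
tcp_rot: [[0.194, 0.981, 0.01], [0.981, -0.194, -0.005], [-0.003, 0.011, -1.0]]
ft_force: [4.5, 2.3, -3.1]
grip_width: 0.126
```

Run:
```python
from h import *
st()
f=optics.grab_frame('wrist'); save(f,'w6')
arcplan(.55,5)
```

```text
t 9.6 tcp [ 551.4 -117.6  174. ] F [ 4.5  2.3 -3.1] grip 11.1 j [ -24.1   26.    78.7   -0.    74.6 -102.8]
ang 0.3292 rad err 0.63
[[0.0055, -0.0001, -0.0094, 0.003, 0.001, 0.001, 0.004], [0.0053, 0.0001, -0.0094, 0.003, 0.001, 0.001, 0.004], [0.0057, 0.0001, -0.0092, 0.003, 0.001, 0.001, 0.004], [0.0061, 0.0001, -0.0089, 0.003, 0.001, 0.001, 0.004], [0.0065, 0.0001, -0.0086, 0.003, 0.001, 0.001, 0.004]]
```

View pics/w6.png

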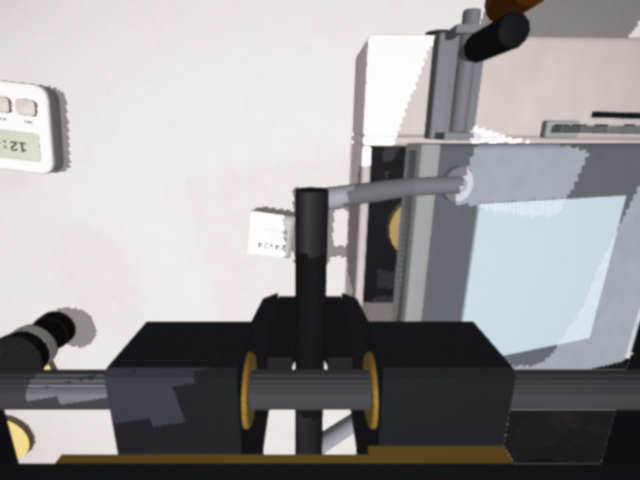

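The flap is opening: its edge has lifted off the case and a dish shows inside. Continuing.

Emit:
{"api": "send_rows", "payload": {"plan": [[0.005, 0, -0.0095, 0.002, 0, 0, 0.004], [0.0055, 0, -0.0095, 0.002, 0, 0, 0.004], [0.006, 0, -0.009, 0.002, 0, 0, 0.004], [0.006, 0, -0.009, 0.002, 0, 0, 0.004], [0.0065, 0, -0.0085, 0.002, 0, 0, 0.004]]}}

```text
time_s: 10.28
tcp_pos: [557.6, -87.6, 224.3]
tcp_rot: [[0.194, 0.981, 0.002], [0.981, -0.194, -0.006], [-0.005, 0.003, -1.0]]
ft_force: [3.1, -2.9, -0.3]
grip_width: 0.126
```

Run:
```python
from h import *
st()
f=optics.grab_frame('wrist'); save(f,'w7')
g=optics.grab_frame('top'); cv2.imwrite('pics/top7.png',cv2.resize(g['pixels'][175:300,235:385],None,fx=4.8,fy=4.8,interpolation=cv2.INTER_CUBIC))
arcplan(.75,5)
```

```text
t 10.275 tcp [557.6 -87.6 224.3] F [ 3.1 -2.9 -0.3] grip 11.1 j [-20.8  23.8  73.6  -0.3  82.4 -99.6]
ang 0.5636 rad err 1.68
[[0.0072, -0.0002, -0.0059, 0.001, 0.001, 0.001, 0.004], [0.0061, 0.0001, -0.0068, 0.001, 0.001, 0.001, 0.004], [0.0064, 0.0001, -0.0065, 0.001, 0.001, 0.001, 0.004], [0.0066, 0.0001, -0.0063, 0.001, 0.001, 0.001, 0.004], [0.0069, 0.0001, -0.006, 0.001, 0.001, 0.001, 0.004]]
```

View pics/w7.png

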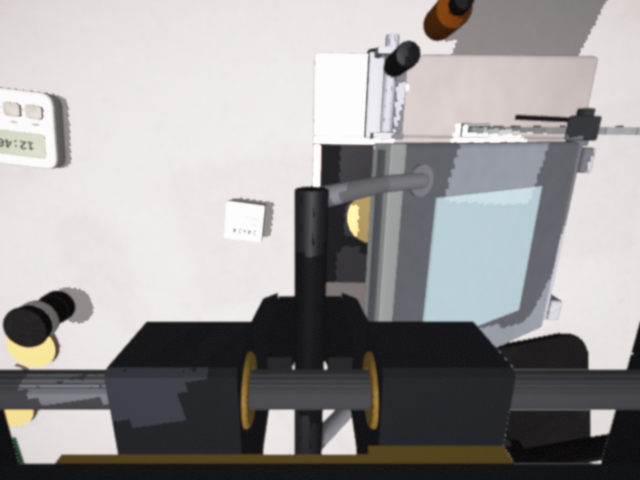

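View pics/top7.png

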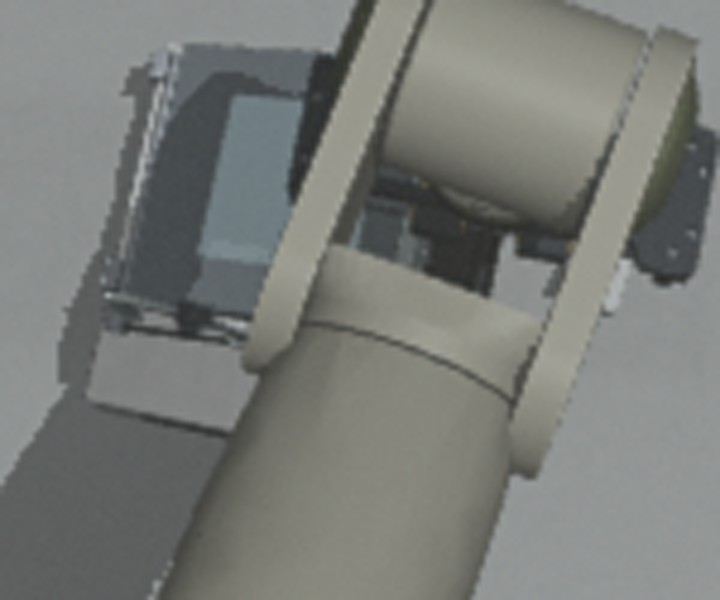

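The wrist view at (583,125) shows the dark clip on the dial. The needle runs from its tip at (517,118) towards the hinge. I'll measure the clip angle here.

```bash
cat >> h.py <<'E'
def w2i(W,p=P0):
    c,s=np.cos(p[2]),np.sin(p[2]); W=np.atleast_2d(W); d=W-[p[0],p[1],0]
    return np.stack([c*d[:,0]+s*d[:,1],-s*d[:,0]+c*d[:,1],d[:,2]],1)
E
python3 - <<'E'
from h import *
np.set_printoptions(precision=1,suppress=True)
f=optics.grab_frame('wrist')
for l in ['index_tip','pointer_tip']:
    for x in finder.outline_of(f,l)[:3]:
        c=w2i(cloud(f,x['mask'])); print(l,round(x['score'],2),np.round(x['bbox']),np.median(c,0) if len(c) else 0)
c=f['pixels'][80:180,440:640]; cv2.imwrite('pics/w7z.png',cv2.resize(c,None,fx=4,fy=4,interpolation=cv2.INTER_CUBIC))
m=np.zeros((480,640),bool); m[100:145,555:610]=1
W=w2i(cloud(f,m)); W=W[(W[:,2]>130)]; print(len(W)); print(W[np.argsort(W[:,2])][::8])
E
```

```text
index_tip 0.73 [566. 107. 604. 143.] [-78.1  37.4 166.1]
pointer_tip 0.69 [296. 115. 587. 456.] [-20.1 -25.6 163.6]
1123
[[-78.4  45.8 138.1]
 [-75.1  38.9 142.7]
 [-76.1  38.4 143.3]
 [-78.9  40.6 143.5]
 [-78.9  40.9 143.9]
 [-76.1  40.1 144.2]
 [-74.5  38.6 144.5]
 [-76.7  40.2 144.8]
 [-77.2  41.  145.1]
 [-75.1  40.  145.7]
 [-76.7  55.7 152.9]
 [-74.1  55.8 153.6]
 [-77.8  56.2 154.2]
 [-74.7  58.3 154.4]
 [-74.1  55.5 154.8]
 [-75.7  59.3 155. ]
 [-75.7  54.9 155.2]
 [-77.3  58.6 155.4]
 [-75.7  57.2 155.6]
 [-74.7  58.9 155.9]
 [-74.7  58.1 156.2]
 [-74.2  55.8 156.6]
 [-84.6  37.3 158.6]
 [-86.5  37.6 160. ]
 [-84.1  37.2 160.5]
 [-84.5  38.7 161.2]
 [-85.5  37.3 161.6]
 [-85.9  36.8 162. ]
 [-78.1  32.2 162.2]
 [-84.   38.6 162.3]
 [-74.1  31.3 162.4]
 [-83.5  39.5 162.6]
 [-85.   39.2 162.7]
 [-85.4  39.  162.8]
 [-84.   43.3 163. ]
 [-80.   31.7 163. ]
 [-83.5  41.2 163.2]
 [-83.   31.5 163.2]
 [-85.9  43.6 163.3]
 [-84.5  40.9 163.4]
 [-85.9  41.  163.4]
 [-84.4  38.2 163.5]
 [-75.6  31.8 163.6]
 [-75.1  31.3 163.6]
 [-71.6  34.6 163.7]
 [-86.8  41.1 163.8]
 [-84.9  42. 
[... 1282 characters left out ...]
168.2]
 [-78.   36.3 168.3]
 [-71.8  38.7 168.3]
 [-73.7  40.2 168.4]
 [-79.5  38.9 168.5]
 [-80.9  44.  168.5]
 [-80.4  37.6 168.7]
 [-75.7  40.  168.7]
 [-82.8  43.4 168.8]
 [-75.7  40.5 168.9]
 [-78.5  38.8 168.9]
 [-71.3  39.3 168.9]
 [-80.9  40.7 169. ]
 [-74.7  40.  169.1]
 [-77.6  39.4 169.1]
 [-78.   37.7 169.2]
 [-72.8  39.8 169.2]
 [-75.2  43.3 169.3]
 [-73.7  42.1 169.3]
 [-77.1  40.2 169.4]
 [-74.7  41.7 169.5]
 [-74.2  39.2 169.6]
 [-73.2  38.9 169.7]
 [-80.9  41.7 169.8]
 [-73.3  41.8 169.8]
 [-78.5  40.6 169.9]
 [-76.1  40.5 170. ]
 [-74.2  40.8 170.2]
 [-74.7  41.7 170.3]
 [-75.2  42.  170.4]
 [-73.7  42.2 170.6]
 [-75.2  41.3 170.7]
 [-81.4  42.3 170.8]
 [-76.1  40.6 171.3]]
```

View pics/w7z.png

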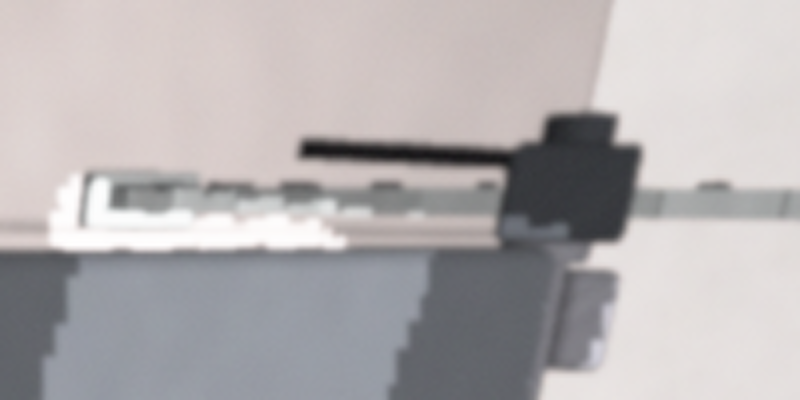

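```bash
cat >> h.py <<'E'
def ptip(f,a,x=-88,r=78): return proj(f,i2w(P0,[x,90-r*np.cos(a),83+r*np.sin(a)])[0])
E
python3 - <<'E'
from h import *
np.set_printoptions(precision=1,suppress=True)
f=optics.grab_frame('wrist')
for a in (.5,.54,.56,.58,.62): print(a,ptip(f,a),ptip(f,a,-92))
m=np.zeros((480,640),bool); m[113:122,512:560]=1
m&=f['pixels'].max(2)<60
W=w2i(cloud(f,m)); print(len(W),W[::8])
# clip outer face
m=np.zeros((480,640),bool); m[100:145,555:610]=1
W=w2i(cloud(f,m)); W=W[(W[:,2]>158)&(W[:,0]>-81.5)&(W[:,0]<-73)]
vy,vz,y0,z0=cv2.fitLine(W[:,1:].astype(np.float32),cv2.DIST_HUBER,0,.01,.01).ravel()
s=(W[:,1]-y0)*vy+(W[:,2]-z0)*vz; lo,hi=np.percentile(s,[1,99]); print('len',hi-lo)
c=np.array([y0+vy*(lo+hi)/2,z0+vz*(lo+hi)/2]); print('centre',c,'ang from centre',np.arctan2(c[1]-83,90-c[0]),'r',np.hypot(c[1]-83,90-c[0]),'ang from slope',np.arctan2(abs(vy),abs(vz)))
E
```

```text
0.5 [511.7 109.7] [512.7 102.8]
0.54 [516.5 109.5] [517.5 102.5]
0.56 [519.  109.4] [520.1 102.3]
0.58 [521.5 109.3] [522.6 102.2]
0.62 [526.8 109.1] [527.9 101.9]
118 [[-84.2  23.8 124.6]
 [-84.3  29.8 122.6]
 [-83.6  25.6 126.1]
 [-83.8  33.6 120.2]
 [-84.   41.3 115.3]
 [-84.   46.4 115.1]
 [-83.   25.9 125.6]
 [-83.2  33.  121.4]
 [-83.4  41.1 115.8]
 [-83.5  47.1 114.1]
 [-83.6  54.8 109.6]
 [-82.7  38.2 117.8]
 [-82.8  44.8 115.1]
 [-82.9  51.4 112.3]
 [-83.1  60.6 105.6]]
len 13.647072187747114
centre [ 36.7 166.8] ang from centre 1.004590464750102 r 99.32297717067667 ang from slope 1.0040103
```

Clip angle comes out at about 1.00 both from its centre and its face slope, with a measured length of 13.6 mm. Continuing up to about 0.95.

Emit:
{"api": "send_rows", "payload": {"plan": [[0.007, 0, -0.006, 0.001, 0, 0, 0.004], [0.0065, 0, -0.0065, 0.001, 0, 0, 0.004], [0.0065, 0, -0.0065, 0.001, 0, 0, 0.004], [0.0065, 0, -0.006, 0.001, 0, 0, 0.004], [0.007, 0, -0.006, 0.001, 0, 0, 0.004]]}}

```text
time_s: 11.2
tcp_pos: [563.5, -59.8, 255.1]
tcp_rot: [[0.2, 0.98, -0.005], [0.98, -0.2, -0.013], [-0.014, -0.002, -1.0]]
ft_force: [1.3, -5.1, 2.4]
grip_width: 0.131
```

Run:
```python
from h import *
st()
f=optics.grab_frame('wrist'); save(f,'w8')
arcplan(.92,5)
```

```text
t 11.2 tcp [563.5 -59.8 255.1] F [ 1.3 -5.1  2.4] grip 11.6 j [-17.7  23.   69.7  -0.8  87.3 -96.1]
ang 0.736 rad err 2.71
[[0.0086, -0.0004, -0.0038, -0.0, 0.003, 0.0, 0.004], [0.0071, -0.0, -0.0056, -0.0, 0.003, 0.0, 0.004], [0.0073, -0.0, -0.0053, -0.0, 0.003, 0.0, 0.004], [0.0075, -0.0, -0.0051, -0.0, 0.003, 0.0, 0.004], [0.0076, -0.0, -0.0048, -0.0, 0.003, 0.0, 0.004]]
```

View pics/w8.png

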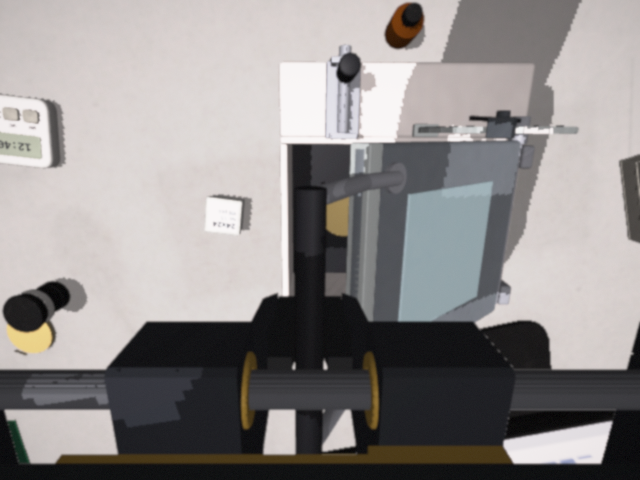

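Emit:
{"api": "send_rows", "payload": {"plan": [[0.008, 0, -0.004, 0, 0.002, 0, 0.004], [0.0075, 0, -0.005, 0, 0.002, 0, 0.004], [0.0075, 0, -0.005, 0, 0.002, 0, 0.004], [0.0075, 0, -0.005, 0, 0.002, 0, 0.004], [0.0075, 0, -0.005, 0, 0.002, 0, 0.004]]}}

```text
time_s: 11.88
tcp_pos: [570.6, -25.8, 281.4]
tcp_rot: [[0.204, 0.979, -0.002], [0.979, -0.204, -0.011], [-0.011, 0.0, -1.0]]
ft_force: [2.3, -3.4, 1.1]
grip_width: 0.127
```

```bash
cat >> h.py <<'E'
def clip_meas(f,box):
    m=np.zeros((480,640),bool); u0,v0,u1,v1=box; m[v0:v1,u0:u1]=1
    W=w2i(cloud(f,m)); W=W[(W[:,2]>158)&(W[:,0]>-81.5)&(W[:,0]<-73)&(W[:,1]<52)]
    vy,vz,y0,z0=cv2.fitLine(W[:,1:].astype(np.float32),cv2.DIST_HUBER,0,.01,.01).ravel()
    s=(W[:,1]-y0)*vy+(W[:,2]-z0)*vz; lo,hi=np.percentile(s,[1,99])
    c=np.array([y0+vy*(lo+hi)/2,z0+vz*(lo+hi)/2])
    print('clip n',len(W),'len',hi-lo,'c',c,'angC',np.arctan2(c[1]-83,90-c[0]),'r',np.hypot(c[1]-83,90-c[0]),'angS',np.arctan2(abs(vy),abs(vz)))
E
python3 - <<'E'
from h import *
np.set_printoptions(precision=2,suppress=True)
st()
f=optics.grab_frame('wrist'); save(f,'w9')
for x in finder.outline_of(f,'index_tip')[:1]:
    b=np.round(x['bbox']).astype(int); print(b,x['score']); clip_meas(f,[b[0]-8,b[1]-8,b[2]+8,b[3]+8])
    u,v=(b[0]+b[2])//2,(b[1]+b[3])//2
    c=f['pixels'][max(0,v-60):v+60,max(0,u-100):u+60]; print('orig',max(0,u-100),max(0,v-60)); cv2.imwrite('pics/w9z.png',cv2.resize(c,None,fx=4.8,fy=4.8,interpolation=cv2.INTER_CUBIC))
arcplan(.95,2)
E
```

```text
t 11.875 tcp [570.6 -25.8 281.4] F [ 2.3 -3.4  1.1] grip 11.2 j [-14.2  22.6  66.1  -0.6  91.3 -92.4]
[419 109 448 137] 0.69
clip n 380 len 15.437383502197331 c [ 38.04 167.07] angC 1.0171987782863243 r 98.83682273276577 angS 1.1364834
orig 333 63
ang 0.9099 rad err 3.57
[[0.0061, -0.0007, 0.0005, 0.001, 0.005, -0.002, 0.004], [0.0043, -0.0, -0.0024, 0.001, 0.005, -0.002, 0.004]]
```

View pics/w9z.png

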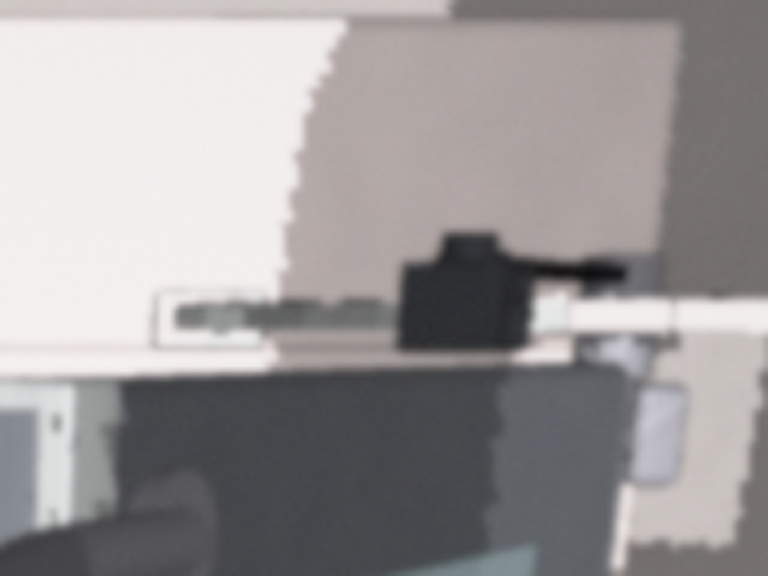

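```bash
cat >> h.py <<'E'
def flapfit(f,ag,save=None):
    m=np.ones((480,640),bool); W=w2i(cloud(f,m))
    t=np.array([-np.cos(ag),np.sin(ag)]); n=np.array([np.sin(ag),np.cos(ag)])
    d=W[:,1:]-[90,83]; s=d@t; h=d@n
    k=(W[:,0]>-66)&(W[:,0]<40)&(s>15)&(s<165)&(abs(h)<25); q=W[k]; h=h[k]
    print('h hist',np.histogram(h,bins=np.arange(-24,26,4))[0])
    hm=np.median(h); q=q[abs(h-hm)<6]
    for _ in range(4):
        A=np.c_[q[:,0],q[:,1]*t[0]+q[:,2]*t[1],np.ones(len(q))]; b=q[:,1:]@n
        c,*_=np.linalg.lstsq(A,b,rcond=None); r=b-A@c; print(len(q),'slope x',c[0].round(4),'slope s',c[1].round(4),'std',r.std().round(2)); q=q[abs(r)<2.5*max(r.std(),.5)]
    n0=(c[1]*((90)*t[0]+83*t[1])+c[2])-(90*n[0]+83*n[1])
    print('flap angle',ag+np.arctan(c[1]),'height of face over hinge axis',n0)
E
python3 - <<'E'
from h import *
np.set_printoptions(precision=2,suppress=True)
f=optics.grab_frame('wrist')
flapfit(f,.9)
g=optics.grab_frame('scene'); save(g,'s9')
print(ptip(g,.9))
E
```

```text
h hist [   0    0    0    0    0    0    0 9301 3696    7    0    0]
13004 slope x 0.0044 slope s 0.0022 std 0.76
12877 slope x 0.0054 slope s 0.0016 std 0.72
12854 slope x 0.0055 slope s 0.0016 std 0.71
12850 slope x 0.0055 slope s 0.0016 std 0.71
flap angle 0.9015874439359451 height of face over hinge axis 7.326169289206689
[282.23 201.2 ]
```

View pics/s9.png

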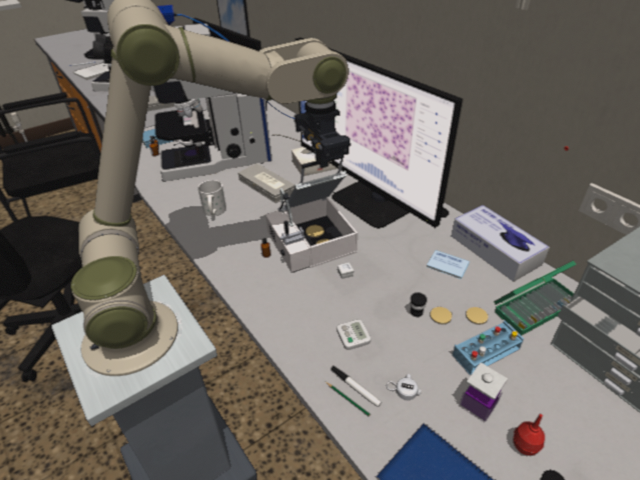

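The flap plane fit gives 0.902 rad and the arm kinematics agree at 0.91. I'll re-measure the clip in polar coordinates about the hinge before the final step.

Run:
```python
from h import *
np.set_printoptions(precision=3,suppress=True)
f=optics.grab_frame('wrist')
m=np.zeros((480,640),bool); m[100:145,405:460]=1
v,u=np.nonzero(m&(f['z_map']>0)); 
W=w2i(cloud(f,m)); px=f['pixels'][v,u]
k=(W[:,2]>140)&(W[:,0]<-70)&(W[:,0]>-92); W=W[k]
for dz in (0,-1.3):
    r=np.hypot(90-W[:,1],W[:,2]+dz-83); a=np.arctan2(W[:,2]+dz-83,90-W[:,1])
    print(len(W)); print('r hist',list(zip(range(76,106,2),np.histogram(r,bins=np.arange(76,108,2))[0])))
    s=(r>95)&(r<102)&(W[:,0]>-82)
    print('a pct',np.percentile(a[s],[0,1,3,50,97,99,100]),s.sum(),'mid',np.percentile(a[s],[1,99]).mean())
    print(np.histogram(a[s],bins=np.arange(.86,1.18,.02)))
    # orientation of outer face
    y,z=W[s,1],W[s,2]; 
    c=np.polyfit(y,z,1); print('slope ang',np.arctan2(1,c[0]))
```

```text
729
r hist [(76, np.int64(8)), (78, np.int64(89)), (80, np.int64(19)), (82, np.int64(12)), (84, np.int64(17)), (86, np.int64(14)), (88, np.int64(15)), (90, np.int64(21)), (92, np.int64(43)), (94, np.int64(58)), (96, np.int64(34)), (98, np.int64(333)), (100, np.int64(65)), (102, np.int64(0)), (104, np.int64(0))]
a pct [0.931 0.939 0.943 1.015 1.077 1.079 1.08 ] 395 mid 1.0090082327610221
(array([ 0,  0,  0,  6, 50, 50, 50, 53, 56, 55, 74,  1,  0,  0,  0]), array([0.86, 0.88, 0.9 , 0.92, 0.94, 0.96, 0.98, 1.  , 1.02, 1.04, 1.06,
       1.08, 1.1 , 1.12, 1.14, 1.16]))
slope ang 1.09351224584677
729
r hist [(76, np.int64(48)), (78, np.int64(64)), (80, np.int64(8)), (82, np.int64(17)), (84, np.int64(15)), (86, np.int64(17)), (88, np.int64(19)), (90, np.int64(23)), (92, np.int64(66)), (94, np.int64(29)), (96, np.int64(177)), (98, np.int64(242)), (100, np.int64(2)), (102, np.int64(0)), (104, np.int64(0))]
a pct [0.923 0.931 0.935 1.007 1.07  1.071 1.074] 386 mid 1.0014110204368
(array([ 0,  0,  0, 23, 48, 51, 50, 57, 54, 56, 47,  0,  0,  0,  0]), array([0.86, 0.88, 0.9 , 0.92, 0.94, 0.96, 0.98, 1.  , 1.02, 1.04, 1.06,
       1.08, 1.1 , 1.12, 1.14, 1.16]))
slope ang 1.0566442776347664
```

Emit:
{"api": "send_rows", "payload": {"plan": [[0.006, 0, -0.0035, 0, 0.002, 0, 0.004], [0.006, 0, -0.003, 0, 0.002, 0, 0.004], [0.005, 0, -0.003, 0, 0.002, 0, 0.004], [0, 0, 0, 0, 0, 0, 0.004]]}}

```text
time_s: 12.62
tcp_pos: [574.1, -9.3, 290.6]
tcp_rot: [[0.205, 0.979, -0.001], [0.979, -0.205, -0.005], [-0.006, -0.0, -1.0]]
ft_force: [2.0, -4.4, 4.5]
grip_width: 0.121
```

Run:
```python
from h import *
st(); print(curang())
f=optics.grab_frame('wrist'); save(f,'w10'); flapfit(f,.98)
```

```text
t 12.625 tcp [574.1  -9.3 290.6] F [ 2.  -4.4  4.5] grip 10.6 j [-12.6  22.6  64.5  -0.3  92.9 -90.8]
(np.float64(0.9848491379707958), np.float64(3.5093684033050465))
h hist [    0     0     0     0     0     0     0 10530   595     0     0     0]
11125 slope x 0.0052 slope s -0.0012 std 0.73
11020 slope x 0.0061 slope s -0.0018 std 0.69
10996 slope x 0.0063 slope s -0.0018 std 0.68
10991 slope x 0.0063 slope s -0.0018 std 0.68
flap angle 0.9781721488522916 height of face over hinge axis 7.288574352045231
```

Emit:
{"api": "send_rows", "payload": {"plan": [[0.004, 0, -0.002, 0, 0.001, 0, 0.004], [0, 0, 0, 0, 0, 0, 0.004], [0, 0, 0, 0, 0, 0, 0.004]]}}

```text
time_s: 13.05
tcp_pos: [574.8, -5.8, 292.3]
tcp_rot: [[0.205, 0.979, -0.001], [0.979, -0.205, -0.005], [-0.005, -0.0, -1.0]]
ft_force: [1.4, -4.5, 3.6]
grip_width: 0.123
```

Run:
```python
from h import *
np.set_printoptions(precision=3,suppress=True)
st(); print(curang(),bot.get_state()['dq'])
f=optics.grab_frame('wrist'); save(f,'w11'); flapfit(f,.995)
m=np.zeros((480,640),bool); m[90:150,370:460]=1
W=w2i(cloud(f,m)); W=W[(W[:,2]>140)&(W[:,0]<-70)&(W[:,0]>-82)&(W[:,1]<52)]
for dz in (0,-1.3):
    r=np.hypot(90-W[:,1],W[:,2]+dz-83); a=np.arctan2(W[:,2]+dz-83,90-W[:,1]); s=(r>95)&(r<102)
    print('clip',s.sum(),np.percentile(a[s],[1,50,99]),np.percentile(a[s],[1,99]).mean())
x=finder.outline_of(f,'index_tip')[0]; b=np.round(x['bbox']).astype(int); print(b)
u,v=(b[0]+b[2])//2,(b[1]+b[3])//2
c=f['pixels'][v-45:v+45,u-60:u+60]; print('orig',u-60,v-45); cv2.imwrite('pics/w11z.png',cv2.resize(c,None,fx=6.4,fy=6.4,interpolation=cv2.INTER_CUBIC))
g=optics.grab_frame('scene'); cv2.imwrite('pics/s11z.png',cv2.resize(g['pixels'][165:275,235:385],None,fx=5,fy=5,interpolation=cv2.INTER_CUBIC))
```

```text
t 13.05 tcp [574.8  -5.8 292.3] F [ 1.4 -4.5  3.6] grip 10.8 j [-12.2  22.7  64.1  -0.3  93.2 -90.4]
(np.float64(1.0010604016934193), np.float64(3.4749031823369876)) [-0.054  0.078  0.014  0.033  0.008 -0.092]
h hist [   0    0    0    0    0    0    0 9609 1130    1    0    0]
10740 slope x 0.0053 slope s 0.0003 std 0.72
10638 slope x 0.0062 slope s -0.0003 std 0.68
10619 slope x 0.0064 slope s -0.0003 std 0.68
10618 slope x 0.0064 slope s -0.0003 std 0.68
flap angle 0.9946995580686501 height of face over hinge axis 7.284495086783721
clip 341 [0.94  1.017 1.082] 1.010840884547004
clip 329 [0.932 1.006 1.073] 1.0022442701440304
[382 110 412 136]
orig 337 78
```

View pics/w11z.png

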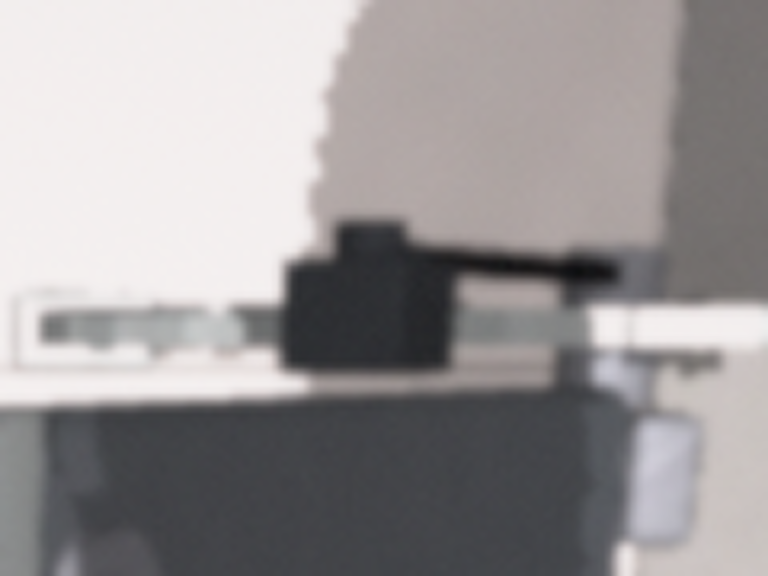

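View pics/s11z.png

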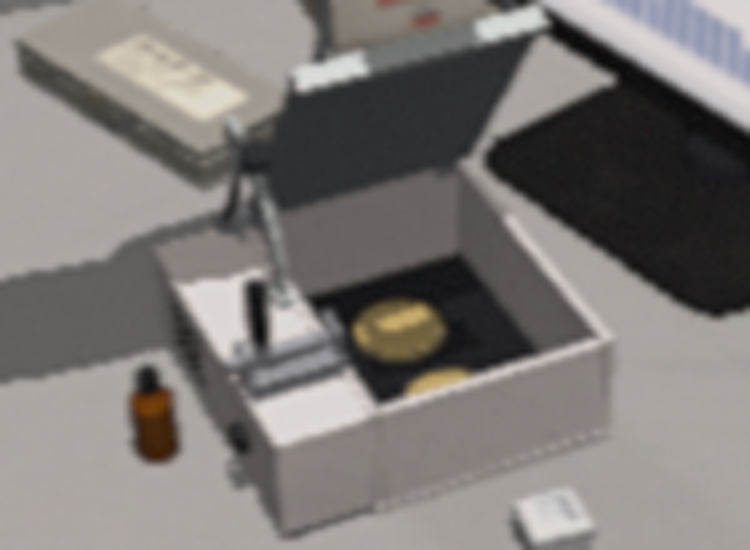

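Run:
```python
from h import *
for i in range(4): f=optics.grab_frame('wrist')
st(); print(curang()); flapfit(f,.995)
q=cloud(f,finder.outline_of(f,'catch_knob')[0]['mask']); t=q[q[:,2]>138]; print(t.mean(0))
```

```text
t 13.4 tcp [574.8  -5.7 292.4] F [ 1.5 -4.1  4. ] grip 10.4 j [-12.2  22.7  64.1  -0.3  93.2 -90.4]
(np.float64(1.0012323151136613), np.float64(3.490200615249421))
h hist [   0    0    0    0    0    0    0 9587 1182    2    0    0]
10771 slope x 0.0053 slope s 0.0003 std 0.72
10676 slope x 0.0061 slope s -0.0002 std 0.69
10651 slope x 0.0063 slope s -0.0002 std 0.68
10646 slope x 0.0063 slope s -0.0001 std 0.68
flap angle 0.9948560762722876 height of face over hinge axis 7.28425270198322
[456.0906827  -13.36197197 145.02138613]
```

Run:
```python
from h import *
bot.hand_in(); st()
```

```text
the job is handed in; nothing more can be done
the job is handed in; nothing more can be done
```

The job is handed in. The catch is fully back, the flap is swung up to the index clip, and the gripper is holding it there. The robot's clock was at 13.4 s of the 43 s allowed.

- **Catch:** With the flap shut, I slid the catch about 27 mm towards the front until it stood against about 20 N. A picture showed the knob against the front bracket and the rod clear of the flap. The slide is less than the full 30 mm because the catch started about 2 to 3 mm back.
- **Flap angle:** A plane fit to the flap in the wrist picture gave 0.995 rad. The arm position gave 1.001, or about 0.99 after allowing for the bar slipping in the pads.
- **Index clip:** The raw readings were 1.004 to 1.011 rad. After correcting for a camera offset of about 1.3 mm they came to 0.99 to 1.00, so flap and clip agree within about 0.01 rad.
- **Hold:** The grip was set to 25 N with outside forces under 6 N, and the angle did not change over the last 0.35 s.

- **Needle hidden:** At the end the needle tip was hidden behind the clip in the wrist view. The alignment therefore rests on the flap plane and clip measurements, plus the needle appearing to run into the middle of the clip.
- **Knob reading:** My last check of the knob position read about 3 mm further back than before. I put this down to the knob's top being only partly visible from there, and did not check further.
- **Bystanders:** The bottle and cover box looked undisturbed in the last pictures; I did not measure the others.

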